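# Bar the seed counting box into its dock and hold its spring shutter open at the mark

### The arm

A 7-joint arm with a two-finger parallel gripper is mounted at the origin on a cart in front of the work surface, level with it; the furniture and walls round the work are solid. World frame = base frame: x ahead of the robot, y to its left, z up, the work surface at z = 0. Lengths are in mm, angles in rad, forces in N, time in s.
With the tool pointing down it reaches from about 400 to 875 mm from the base axis. Payload 4.4 kg.
Tool frame: the origin (TCP) lies between the finger pads; the fingertips stand 22 mm ahead of it and the grasp point (between the pads) lies 3 mm ahead of it; z points along the fingers, y is the line along which they close (so a half turn about z gives the same grasp; the last joint's range is limited). The gripper opens to 85 mm and grips with 20 to 120 N. Pads are 22 mm wide; open, the fingers measure 114 mm over their backs; the gripper's body (76 mm by 85 mm) begins 54 mm behind the grasp point. The pads swing forward as they close: fully open they stand 13 mm farther back than shut.
Start: joints at [1.274, 0.628, 0.038, 1.517, -0.027, 0.996, -0.02], TCP at [148.718, -632.772, 253.313] pointing down, gripper open.
Joint ranges: [-3.06, 3.06], [-0.37, 2.12], [-1.25, 1.32], [0.18, 2.47], [-1.1, 4.24], [0.23, 1.98], [-2.94, 2.94]. Speed limits (rad/s): [2.57, 2.57, 3.14, 3.14, 3.14, 3.14, 3.14].

### API

Orientations are given as [roll, pitch, yaw] about the fixed x, y, z axes, in that order (R = Rz(yaw) Ry(pitch) Rx(roll)).
In Python, from cell import ctrl gives the robot as it stands.
- The arm moves only by the tool step_arm, never from a script. Its argument "plan" is a list of rows, each an object of numbers: "dx", "dy", "dz": the shift along the tool's x, y, z scaled (see below); "ax", "ay", "az": the turn, a rotation vector about the tool's x, y, z scaled (see below); "gripper": the opening, from 0 (shut) to 1 (fully open). A call has 1 to 20 rows; each row shifts and turns the commanded pose from where the row before left it, along the tool's axes as they then stand; what a row does not reach is not made up. The controller multiplies each number of a shift by 0.3 m and each number of a turn by 90 degrees. A row lasts 1/8 s, in which the tool goes at most 62.5 mm and 10.7 degrees, less where a joint would pass 70% of its speed; a pose out of reach is approached as far as the arm can. A call with a number of a shift or a turn outside -1 to 1 is refused whole. A call with a gripper value outside its range is refused whole. The fingers move at their own pace and stop on an object; the grip force is fixed at half the most. Time passes only in rows, so rows that do not move let the fingers close. It gives the time, the measured TCP pose, the force, the opening and the grip force at its end, in the units of the state.
- ctrl.read_state(): the state, without advancing time (a new reading comes with each control period).
- ctrl.get_image(name): name is "scene" or "top" or "wrist"; returns a dict with "color" (384x512x3 uint8, red, green, blue), "range_z" (384x512 float32, mm along the optical axis (not along the pixel's ray), 0 where there is no reading), "fx", "fy", "cx", "cy" (pixels), "k1" (the pictures are not rectified: a ray, as slopes to the right and down, at radius r is drawn at 1 + k1 r^2 times it, then the intrinsics apply), "T" (4x4, takes a point from camera to world coordinates); the wrist camera has in their place "T_tool_cam" (4x4, takes a point from camera to tool coordinates, whose origin is the TCP and whose axes are the flange's). Camera axes: x right, y down, z forward; pixel columns grow to the right and rows downward; lengths in mm; the calibration is good to about 2 mm. A picture is of the moment at which its call begins: read the wrist's pose just before it.
- ctrl.finish_job(): hands the job in; it is judged then, once.
The state is a dict: "clock": time; "qpos": joint angles; "qd": joint speeds; "tau": joint torques, N m; "eef_pos": TCP position; "tool_rot": TCP orientation; "force": force on the tool from outside, world axes, zero at the start; "torque": the same for the moment, N m; "width": finger opening in mm; "gripper_force": force on a finger pad.
Only numpy, scipy, OpenCV 4.12 (cv2) and the standard library are available. Lean on these libraries where they do the work, as an engineer would, in place of code of your own. Each camera call takes 0.05 s, during which the arm holds its last target. There are 200 camera calls.

### The job

The empty seed counting box is to be brushed out between two seed lots, so its shutter must be held open. First lay the loose retaining bar down into the open slots of both posts of the dock, in front of the box, without dropping it, and let go of it, so that the box cannot follow the pull; then draw the shutter out by its grip against the spring until the line across its tongue comes level with the edge of the box's nose, and keep holding it there: your program finishes while the gripper still holds the shutter at the mark. Leave everything else on the bench where it is.

Things in the scene. Friction and masses are not known exactly. Their poses are not given: they have to be found in the camera images.
- dock: Dark metal dock fixed to the worktop: base plate 231 x 190 x 8 mm, low cheeks, back stop, and at its front two bright metal posts (16 mm in y, 50 mm in x, 62 mm high) with open-topped slots. Origin at worktop height under the bay; x points away from the pulling side, y left, z up; posts at x = -94 mm, y = +-79 mm.
- slot_left (a point): Centre of the slot floor of the left (+y) post, 40 mm above the worktop. The slot is open along y and at the top, 23 mm wide in x from its floor to 52 mm, flared above that.
- slot_right (a point): Centre of the slot floor of the right (-y) post, 40 mm above the worktop.
- bar_seat (a point): Point midway between the two slot floors, 40 mm above the worktop; its axes are those of the dock. The retaining bar's origin comes here, the bar's y along the dock's y (either way round).
- retaining_bar: Loose flat steel bar, 20 mm wide (x), 196 mm long (y), 12 mm high, about 0.32 kg, with a bow handle upright on its middle. It lies on the worktop, handle up. Origin at the centre of its underside, y along the bar, z up. Centred in the slots it overhangs the posts by 11 mm at each end.
- bar_handle (a point): Middle of the bow handle's straight part, a round rod of 10 mm diameter that runs along the bar (y) for 62 mm, its axis 38 mm above the bar's underside, with 21 mm free below it. Pinch it across the bar from above.
- counting_box: Loose grey metal seed counting box, 0.55 kg, 172 x 130 x 42 mm, rim 50 mm above the worktop, in the dock with 1 to 3 mm of play. Axes as the dock's; front face at x = -80 mm of its origin, guide nose (80 mm wide, top 37 mm above the worktop) on to -124 mm. Pulled, it slides forward: without the bar out of the dock, with it up to 7 mm, until it bears on the bar.
- shutter (a joint): Travel of the shutter out of the box, along -x of the box, in m: 0 is shut, 0.024 is the mark (line level with the nose edge, holes in line), 0.031 the end stop. A spring draws it shut: about 5.5 N at 0 and 8 N at the mark, plus 0.4 N of friction.
- mark_line (a point): Middle of the thin dark line across the top of the shutter's bright steel tongue (60 mm wide), 30 mm above the worktop. When shut it lies hidden under the nose, 24 mm behind the nose edge; at the mark it is level with the edge.
- nose_edge (a point): Middle of the front top edge of the box's guide nose, the reference for the mark line. The nose cover narrows to 36 mm over its last 14 mm, so that the ends of the line on the 60 mm tongue are seen beside it just before the line reaches the edge.
- pull_grip: Black upright grip on the end of the shutter tongue, 12 mm thick (x), 36 mm wide (y). Origin at its foot, 27 mm above the worktop; top 59 mm above it. Shut, it stands 165 mm in front of the box's origin, 55 mm clear of the seated bar. Axes as the box's. Pinch it from above, across its thickness or its width.
- dust_brush: Flat brush with a wooden handle, 159 x 48 x 13 mm, lying on the worktop; leave it.
- loupe: Black hand magnifier, 149 x 68 x 12 mm; leave it.
- tweezers: Steel tweezers, 133 mm long; leave them.
- tin_b: Open round aluminium sample tin with grain in it, 56 mm across, 27 mm high; leave it.
- tin_c: Open round aluminium sample tin with husks in it, 62 mm across, 24 mm high; leave it.

How it is judged:
By the outcome, as a careful person would: the job done as asked, in the order asked, and still so for the second after the job is handed in, while the arm keeps its last pose, push and grip.
It also fails if it takes over 54 s, if anything falls off the work surface, if the arm or the gripper's body presses on something with over 40 N, if the wrist force passes 120 N, or if a joint passes its speed limit or range.

## Working session

There is one attempt and no reset: what is moved stays moved. The work goes in short steps, Python scripts to look and compute and a tool call to move; the robot and the scene stay as the last step left them, time stands still between calls to the robot, and variables do not carry over. Pictures are saved under pics/ and viewed, at most 10 in all, crops included, and the job is handed in when it is done.

Besides the shell and the picture viewer there is one more tool, called after "Emit:" as a command line: name --argument value ..., lists and objects as JSON in quotes. step_arm: Moves the arm, as the interface text tells. Shifts and turns lie within -1 to 1; 1 stands for 0.3 m of shift or 90 degrees of turn. Its arguments: {"type":"object","properties":{"plan":{"type":"array"}},"required":["plan"]}

```bash
mkdir -p pics; cat > h.py <<'E'
import numpy as np, cv2, pickle
from scipy.spatial.transform import Rotation as R
from cell import ctrl
def pose():
    s=ctrl.read_state(); T=np.eye(4); T[:3,3]=s["eef_pos"]
    r=np.array(s["tool_rot"],float)
    T[:3,:3]=R.from_euler('xyz',r).as_matrix() if r.size==3 else r.reshape(3,3)
    return s,T
def shot(name):
    s,T=pose(); im=ctrl.get_image(name)
    im["W"]=T@np.array(im["T_tool_cam"]) if name=="wrist" else np.array(im["T"])
    return im
def slopes(im,uv):
    uv=np.atleast_2d(np.float64(uv))
    d=np.c_[(uv[:,0]-im["cx"])/im["fx"],(uv[:,1]-im["cy"])/im["fy"]]
    s=d.copy()
    for _ in range(20): s=d/(1+im["k1"]*(s**2).sum(1,keepdims=True))
    return s
def onplane(im,uv,z):
    s=slopes(im,uv); d=np.c_[s,np.ones(len(s))]@im["W"][:3,:3].T; o=im["W"][:3,3]
    return o+d*((z-o[2])/d[:,2])[:,None]
def cloud(im):
    h,w=im["range_z"].shape; v,u=np.mgrid[:h,:w]
    s=slopes(im,np.c_[u.ravel(),v.ravel()]); z=im["range_z"].reshape(-1,1)
    P=np.c_[s*z,z]@im["W"][:3,:3].T+im["W"][:3,3]
    P[z[:,0]<=0]=np.nan
    return P.reshape(h,w,3)
def project(im,P):
    P=(np.atleast_2d(P)-im["W"][:3,3])@im["W"][:3,:3]; s=P[:,:2]/P[:,2:]
    s=s*(1+im["k1"]*(s**2).sum(1,keepdims=True))
    return s*[im["fx"],im["fy"]]+[im["cx"],im["cy"]]
def save(im,f,crop=None,k=1):
    c=im["color"][:,:,::-1]
    if crop: c=c[crop[1]:crop[3],crop[0]:crop[2]]
    cv2.imwrite("pics/"+f,cv2.resize(c,None,fx=k,fy=k,interpolation=cv2.INTER_CUBIC))
E
python3 - <<'E'
from h import *
s,T=pose(); print(s); 
t=shot("top"); sc=shot("scene")
pickle.dump((t,sc),open("a.pkl","wb"))
save(t,"top0.png",k=1.5); save(sc,"scene0.png",k=1.5)
print(t["W"].round(3),sc["W"].round(3),t["fx"],t["k1"])
E
```

```text
{'clock': 0.0, 'qpos': array([ 1.27418981,  0.62931993,  0.03846548,  1.51836508, -0.02700489,
        0.99630401, -0.02001581]), 'qd': array([-0.00124741,  0.00038179, -0.0024403 , -0.00113725, -0.00025104,
       -0.00091626,  0.00193231]), 'tau': array([ 1.48851454e-04, -5.63398540e+01,  1.22657184e+00, -1.93444866e+01,
        1.12106130e-02,  1.04813237e-02,  9.64206890e-06]), 'eef_pos': array([ 148.57981257, -632.19347174,  252.40739738]), 'tool_rot': array([-3.13971523e+00,  3.31886766e-05,  2.30769105e-01]), 'force': array([-0.43145326,  0.00727135,  0.18923084]), 'torque': array([-0.04140023,  0.04850499, -0.00816743]), 'gripper_force': 0.0, 'width': 85.372043590953}
[[-1.300000e-02 -9.900000e-01  1.430000e-01  3.024560e+02]
 [-1.000000e+00  1.200000e-02 -8.000000e-03 -9.438000e+00]
 [ 6.000000e-03 -1.430000e-01 -9.900000e-01  1.739231e+03]
 [ 0.000000e+00  0.000000e+00  0.000000e+00  1.000000e+00]] [[-6.140000e-01 -5.860000e-01  5.290000e-01 -1.669150e+02]
 [-7.890000e-01  4.720000e-01 -3.930000e-01  5.079610e+02]
 [-2.000000e-02 -6.590000e-01 -7.520000e-01  1.047666e+03]
 [ 0.000000e+00  0.000000e+00  0.000000e+00  1.000000e+00]] 494.6239854428472 -0.0811092656536274
```

View pics/top0.png

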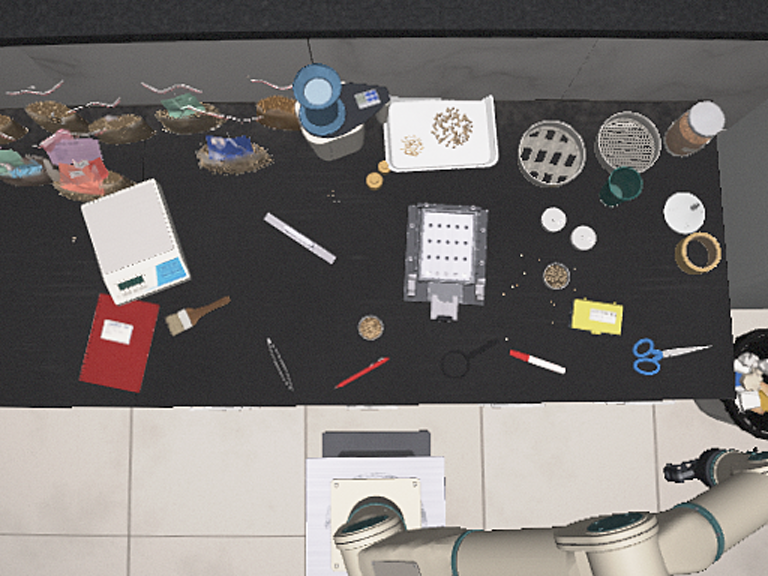

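View pics/scene0.png

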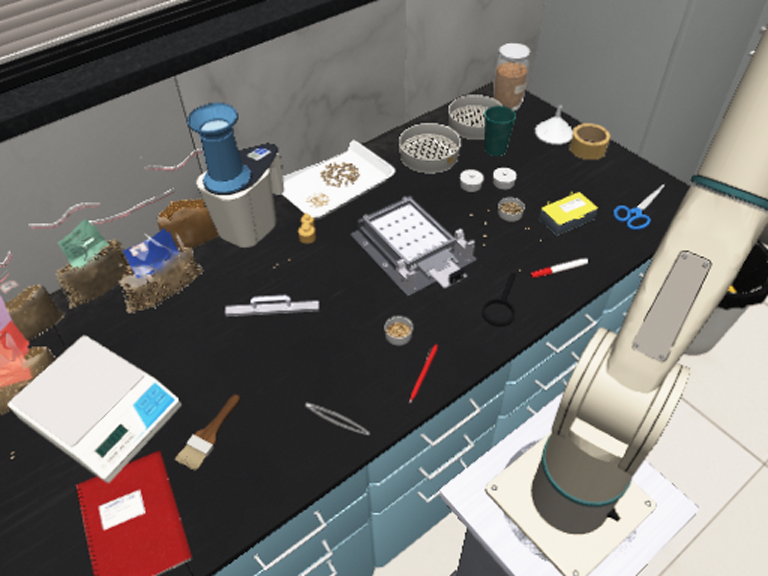

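The top view shows the bar at about (300,238), the dock with the box at (447,255), and the posts and shutter grip at (445,300) in the 1.5x picture. The handle is upright on the bar.

```bash
python3 - <<'E'
from h import *
t,sc=pickle.load(open("a.pkl","rb"))
hsv=cv2.cvtColor(t["color"],cv2.COLOR_RGB2HSV)
def comp(box,vmin):
    m=np.zeros(hsv.shape[:2],np.uint8); x0,y0,x1,y1=box
    m[y0:y1,x0:x1]=(hsv[y0:y1,x0:x1,2]>vmin)*255
    n,l,st,c=cv2.connectedComponentsWithStats(m)
    i=1+np.argmax(st[1:,4]); q=np.argwhere(l==i)[:,::-1].astype(np.float32); return q
q=comp((165,130,235,185),90)
P=onplane(t,q,12)[:,:2].astype(np.float32)
print("bar",cv2.minAreaRect(P),len(q))
b=cv2.boxPoints(cv2.minAreaRect(P)); print(b)
q=comp((255,120,345,220),50)
P=onplane(t,q,8)[:,:2].astype(np.float32); print("dock",cv2.minAreaRect(P),len(q)); print(cv2.boxPoints(cv2.minAreaRect(P)))
q=comp((275,130,325,190),150); P=onplane(t,q,45)[:,:2].astype(np.float32); print("boxfloor",cv2.minAreaRect(P),len(q))
C=cloud(t)
for nm,bx in (("bar",(165,130,235,185)),("dock",(262,130,332,215))):
    c=C[bx[1]:bx[3],bx[0]:bx[2]].reshape(-1,3); 
    for lo,hi in ((20,60),(45,75)):
        s=c[(c[:,2]>lo)&(c[:,2]<hi)]; 
        if len(s): print(nm,lo,len(s),np.median(s,0).round(1),s.min(0).round(1),s.max(0).round(1))
E
```

```text
bar ((666.5097045898438, 172.5098114013672), (198.5924072265625, 22.809064865112305), 55.421085357666016) 343
[[600.76514  97.22728]
 [619.5449   84.28221]
 [732.2543  247.79234]
 [713.4745  260.73743]]
dock ((624.98291015625, -186.52061462402344), (323.0484924316406, 359.8115234375), 89.2364501953125) 6971
[[ 442.94064  -345.6331  ]
 [ 802.7202   -350.42795 ]
 [ 807.02515   -27.408142]
 [ 447.2456    -22.613281]]
boxfloor ((633.717041015625, -174.3522491455078), (127.73980712890625, 179.6310577392578), 85.71231079101562) 1579
bar 20 72 [661.2 167.4  41.4] [609.9  91.6  20.1] [713.2 237.5  49.4]
bar 45 19 [670.3 180.6  46.6] [644.7 145.6  45. ] [685.3 198.6  49.4]
dock 20 2777 [ 617.7 -172.1   37.8] [ 458.7 -255.2   20.2] [740.5 -78.4  60. ]
dock 45 538 [ 608.8 -170.5   51. ] [ 458.7 -255.2   45. ] [735.6 -78.4  72.8]
```

```bash
python3 - <<'E'
from h import *
w=shot("wrist"); print(np.array(w["T_tool_cam"]).round(3),w["fx"],w["cx"],w["cy"],w["k1"])
E
```

```text
[[  -0.      -0.966   -0.259   66.431]
 [   1.      -0.       0.      -1.065]
 [  -0.      -0.259    0.966 -120.761]
 [   0.       0.       0.       1.   ]] 282.82769189962215 254.43532979093624 194.36006380433102 -0.0500806459719031
```

Emit:
step_arm --plan '[{"az": -0.117,"gripper": 1},{"az": -0.117,"gripper": 1},{"az": -0.117,"gripper": 1},{"az": -0.117,"gripper": 1},{"dx": 0.174,"dy": 0.068,"gripper": 1},{"dx": 0.174,"dy": 0.068,"gripper": 1},{"dx": 0.174,"dy": 0.068,"gripper": 1},{"dx": 0.174,"dy": 0.068,"gripper": 1},{"dx": 0.174,"dy": 0.068,"gripper": 1},{"dx": 0.174,"dy": 0.068,"gripper": 1},{"dx": 0.174,"dy": 0.068,"gripper": 1},{"dx": 0.174,"dy": 0.068,"gripper": 1},{"gripper": 1}]'

```text
invalid input
```

Emit:
step_arm --plan '[{"dx": 0,"dy": 0,"dz": 0,"ax": 0,"ay": 0,"az": -0.117,"gripper": 1},{"dx": 0,"dy": 0,"dz": 0,"ax": 0,"ay": 0,"az": -0.117,"gripper": 1},{"dx": 0,"dy": 0,"dz": 0,"ax": 0,"ay": 0,"az": -0.117,"gripper": 1},{"dx": 0,"dy": 0,"dz": 0,"ax": 0,"ay": 0,"az": -0.117,"gripper": 1}]'

```text
clock: 0.65
eef_pos: [148.6, -632.5, 252.9]
tool_rot: [-3.141, -0.001, 0.972]
force: [-0.5, 0.3, -0.3]
width: 85.0
gripper_force: 0.0
```

Emit:
step_arm --plan '[{"dx": 0.174,"dy": 0.068,"dz": 0,"ax": 0,"ay": 0,"az": 0,"gripper": 1},{"dx": 0.174,"dy": 0.068,"dz": 0,"ax": 0,"ay": 0,"az": 0,"gripper": 1},{"dx": 0.174,"dy": 0.068,"dz": 0,"ax": 0,"ay": 0,"az": 0,"gripper": 1},{"dx": 0.174,"dy": 0.068,"dz": 0,"ax": 0,"ay": 0,"az": 0,"gripper": 1},{"dx": 0.174,"dy": 0.068,"dz": 0,"ax": 0,"ay": 0,"az": 0,"gripper": 1},{"dx": 0.174,"dy": 0.068,"dz": 0,"ax": 0,"ay": 0,"az": 0,"gripper": 1},{"dx": 0.174,"dy": 0.068,"dz": 0,"ax": 0,"ay": 0,"az": 0,"gripper": 1},{"dx": 0.174,"dy": 0.068,"dz": 0,"ax": 0,"ay": 0,"az": 0,"gripper": 1},{"dx": 0.181,"dy": -0.071,"dz": 0,"ax": 0,"ay": 0,"az": 0,"gripper": 1},{"dx": 0.181,"dy": -0.071,"dz": 0,"ax": 0,"ay": 0,"az": 0,"gripper": 1},{"dx": 0.181,"dy": -0.071,"dz": 0,"ax": 0,"ay": 0,"az": 0,"gripper": 1},{"dx": 0,"dy": 0,"dz": 0,"ax": 0,"ay": 0,"az": 0,"gripper": 1},{"dx": 0,"dy": 0,"dz": 0,"ax": 0,"ay": 0,"az": 0,"gripper": 1}]'

```text
clock: 2.28
eef_pos: [560.3, -212.1, 253.2]
tool_rot: [-3.142, 0.001, 0.966]
force: [-0.2, 0.1, -0.2]
width: 85.1
gripper_force: 0.0
```

```bash
python3 - <<'E'
from h import *
w=shot("wrist"); pickle.dump(w,open("w1.pkl","wb")); save(w,"w1.png",k=1.5); print(pose()[0]["eef_pos"])
E
```

```text
[ 559.98978272 -213.20322204  253.13724097]
```

View pics/w1.png

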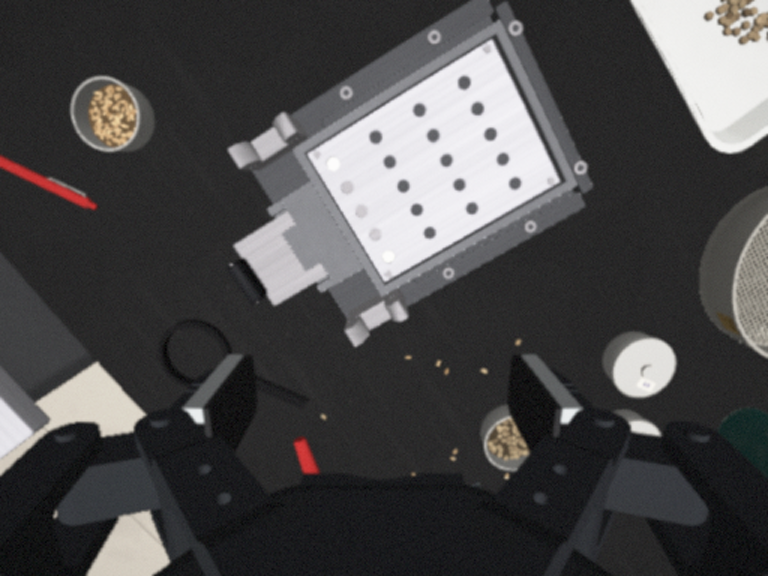

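The dock is seen whole. The left post's prongs are at about (243,152) and (286,125), the right post's at (357,330) and (397,310), and the black grip at (247,280) in the 1.5x picture.

```bash
python3 - <<'E'
from h import *
w=pickle.load(open("w1.pkl","rb")); C=cloud(w)
g=cv2.cvtColor(w["color"],cv2.COLOR_RGB2GRAY)
# prongs: bright blobs near seeds, on plane 62
for nm,(u,v) in dict(LF=(243,152),LR=(286,125),RF=(357,330),RR=(397,310)).items():
    u,v=u/1.5,v/1.5; u0,v0=int(u)-9,int(v)-9
    c=C[v0:v0+19,u0:u0+19].reshape(-1,3); gg=g[v0:v0+19,u0:u0+19].ravel()
    s=c[(c[:,2]>55)&(c[:,2]<70)]
    print(nm,onplane(w,(u,v),62).round(1),len(s),np.median(s,0).round(1),s.min(0).round(1),s.max(0).round(1))
# white floor
m=(g>190).astype(np.uint8); m[:, :190]=0; m[200:]=0; m[:,390:]=0
n,l,st,c=cv2.connectedComponentsWithStats(m); i=1+np.argmax(st[1:,4]); q=np.argwhere(l==i)[:,::-1]
zf=np.nanmedian(C[l==i][:,2]); print("floor z",zf)
r=cv2.minAreaRect(onplane(w,q,zf)[:,:2].astype(np.float32)); print(r); print(cv2.boxPoints(r))
c=C[:230,100:400].reshape(-1,3); s=c[(c[:,2]>54)&(c[:,2]<70)]
r=cv2.minAreaRect(s[:,:2].astype(np.float32)); print("posts+grip hull",len(s),r)
# grip black
E
```

```text
LF [[528.1 -86.4  62. ]] 180 [525.3 -86.2  60.6] [518.3 -94.8  55. ] [530.4 -77.6  63.5]
LR [[564.1 -89.6  62. ]] 181 [563.4 -89.1  60.8] [556.4 -97.1  55. ] [569.  -80.5  63.5]
RF [[ 517.1 -240.7   62. ]] 143 [ 514.  -242.7   60.5] [ 506.7 -251.7   55.1] [ 520.  -235.3   63.4]
RR [[ 552.  -244.9   62. ]] 141 [ 551.7 -245.7   61.1] [ 544.9 -254.4   55.4] [ 557.2 -238.    63.5]
floor z 37.111383217250705
((636.3999633789062, -173.1489715576172), (115.75801086425781, 157.56936645507812), 85.86476135253906)
[[ 553.64667 -225.19608]
 [ 710.80585 -236.55853]
 [ 719.15326 -121.10187]
 [ 561.9941  -109.73941]]
posts+grip hull 1010 ((511.5687255859375, -164.0869140625), (174.20469665527344, 102.8250961303711), 85.71661376953125)
```

Emit:
step_arm --plan '[{"dx": 0.167,"dy": -0.073,"dz": 0.03,"ax": 0,"ay": 0,"az": 0,"gripper": 1},{"dx": 0.167,"dy": -0.073,"dz": 0.03,"ax": 0,"ay": 0,"az": 0,"gripper": 1},{"dx": 0.167,"dy": -0.073,"dz": 0.03,"ax": 0,"ay": 0,"az": 0,"gripper": 1},{"dx": 0.167,"dy": -0.073,"dz": 0.03,"ax": 0,"ay": 0,"az": 0,"gripper": 1},{"dx": 0.167,"dy": -0.073,"dz": 0.03,"ax": 0,"ay": 0,"az": 0,"gripper": 1},{"dx": 0.167,"dy": -0.073,"dz": 0.03,"ax": 0,"ay": 0,"az": 0,"gripper": 1},{"dx": 0,"dy": 0,"dz": 0,"ax": 0,"ay": 0,"az": 0,"gripper": 1},{"dx": 0,"dy": 0,"dz": 0,"ax": 0,"ay": 0,"az": 0,"gripper": 1}]'

```text
clock: 3.32
eef_pos: [623.7, 107.7, 198.9]
tool_rot: [3.141, 0.002, 0.963]
force: [0.1, -1.0, 0.6]
width: 85.4
gripper_force: 0.0
```

```bash
python3 - <<'E'
from h import *
w=shot("wrist"); pickle.dump(w,open("w2.pkl","wb")); save(w,"w2.png",k=1.5); print(pose()[0]["eef_pos"])
C=cloud(w); print(project(w,[666,171,38]))
g=cv2.cvtColor(w["color"],cv2.COLOR_RGB2GRAY)
q=(np.hypot(C[...,0]-666,C[...,1]-171)<110)
for lo,hi in ((4,18),(32,50)):
    s=C[q&(C[...,2]>lo)&(C[...,2]<hi)]; r=cv2.minAreaRect(s[:,:2].astype(np.float32)); print(lo,len(s),r,np.median(s,0).round(1),np.percentile(s[:,2],95))
E
```

```text
[623.71179825 106.95982092 199.16088154]
[[252.93312857 108.51950828]]
4 2783 ((664.2843017578125, 175.1705322265625), (193.5132293701172, 20.119659423828125), 55.391666412353516) [677.1 191.9  12. ] 13.518131614296106
32 896 ((664.8991088867188, 175.0840606689453), (81.28558349609375, 10.001501083374023), 55.81599807739258) [665.8 176.2  42.1] 43.789085414372266
```

View pics/w2.png

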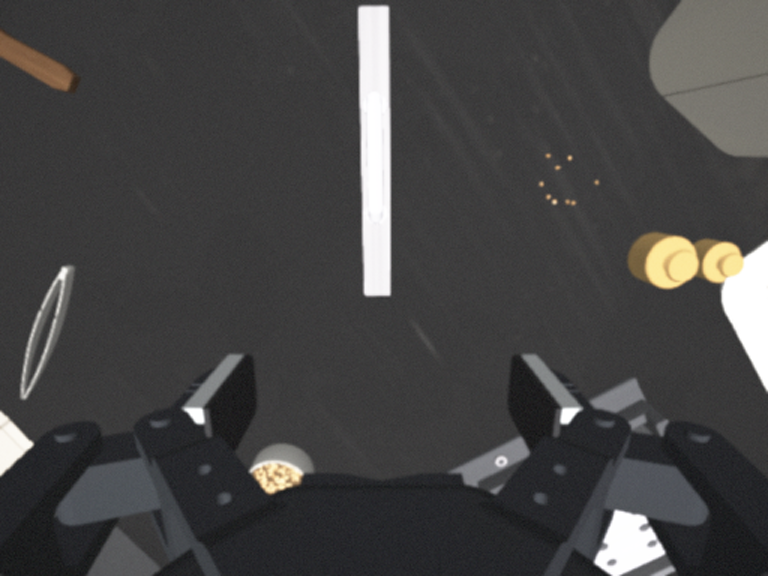

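The bar lies centred in view at about (375,150), clear all round, with the bow handle on its middle.

Emit:
step_arm --plan '[{"dx": 0.088,"dy": -0.006,"dz": 0.1,"ax": 0,"ay": 0,"az": 0,"gripper": 1},{"dx": 0.088,"dy": -0.006,"dz": 0.1,"ax": 0,"ay": 0,"az": -0.004,"gripper": 1},{"dx": 0.088,"dy": -0.006,"dz": 0.1,"ax": 0,"ay": 0,"az": 0,"gripper": 1},{"dx": 0,"dy": 0,"dz": 0.057,"ax": 0,"ay": 0,"az": 0,"gripper": 1},{"dx": 0,"dy": 0,"dz": 0.057,"ax": 0,"ay": 0,"az": 0,"gripper": 1},{"dx": 0,"dy": 0,"dz": 0.057,"ax": 0,"ay": 0,"az": 0,"gripper": 1},{"dx": 0,"dy": 0,"dz": 0.057,"ax": 0,"ay": 0,"az": 0,"gripper": 1},{"dx": 0,"dy": 0,"dz": 0,"ax": 0,"ay": 0,"az": 0,"gripper": 1},{"dx": 0,"dy": 0,"dz": 0,"ax": 0,"ay": 0,"az": 0,"gripper": 1}]'

```text
clock: 4.5
eef_pos: [664.2, 178.6, 41.4]
tool_rot: [3.141, -0.001, 0.972]
force: [-0.4, 0.3, -0.1]
width: 85.4
gripper_force: 0.0
```

Emit:
step_arm --plan '[{"dx": -0.009,"dy": 0.007,"dz": 0,"ax": 0,"ay": 0,"az": 0,"gripper": 1},{"dx": 0,"dy": 0,"dz": 0,"ax": 0,"ay": 0,"az": 0,"gripper": 0.3},{"dx": 0,"dy": 0,"dz": 0,"ax": 0,"ay": 0,"az": 0,"gripper": 0.2},{"dx": 0,"dy": 0,"dz": 0,"ax": 0,"ay": 0,"az": 0,"gripper": 0},{"dx": 0,"dy": 0,"dz": 0,"ax": 0,"ay": 0,"az": 0,"gripper": 0},{"dx": 0,"dy": 0,"dz": 0,"ax": 0,"ay": 0,"az": 0,"gripper": 0},{"dx": 0,"dy": 0,"dz": 0,"ax": 0,"ay": 0,"az": 0,"gripper": 0},{"dx": 0,"dy": 0,"dz": 0,"ax": 0,"ay": 0,"az": 0,"gripper": 0},{"dx": 0,"dy": 0,"dz": 0,"ax": 0,"ay": 0,"az": 0,"gripper": 0}]'

```text
clock: 5.62
eef_pos: [664.3, 175.1, 41.0]
tool_rot: [3.141, -0.0, 0.972]
force: [0.6, -0.6, 0.2]
width: 7.8
gripper_force: 58.4
```

Emit:
step_arm --plan '[{"dx": 0,"dy": 0,"dz": -0.03,"ax": 0,"ay": 0,"az": 0,"gripper": 0},{"dx": 0,"dy": 0,"dz": -0.04,"ax": 0,"ay": 0,"az": 0,"gripper": 0},{"dx": 0,"dy": 0,"dz": -0.08,"ax": 0,"ay": 0,"az": 0,"gripper": 0},{"dx": 0,"dy": 0,"dz": -0.1,"ax": 0,"ay": 0,"az": 0,"gripper": 0},{"dx": 0,"dy": 0,"dz": -0.1,"ax": 0,"ay": 0,"az": 0,"gripper": 0},{"dx": 0,"dy": 0,"dz": -0.05,"ax": 0,"ay": 0,"az": 0,"gripper": 0},{"dx": 0,"dy": 0,"dz": 0,"ax": 0,"ay": 0,"az": 0,"gripper": 0},{"dx": 0,"dy": 0,"dz": 0,"ax": 0,"ay": 0,"az": 0,"gripper": 0}]'

```text
clock: 6.62
eef_pos: [663.1, 174.8, 159.6]
tool_rot: [-3.14, 0.002, 0.972]
force: [-0.5, -0.5, -3.2]
width: 8.0
gripper_force: 58.5
```

```bash
python3 - <<'E'
from h import *
w=shot("wrist"); pickle.dump(w,open("w3.pkl","wb")); save(w,"w3.png",k=1.5); s,T=pose(); print(s["eef_pos"],s["tool_rot"],s["width"],s["force"])
C=cloud(w); L=(C-T[:3,3])@T[:3,:3]  # tool coords
m=(abs(L[...,1])<18)&(abs(L[...,0])<115)
z=L[...,2]
for a,b in ((20,110),(-110,-20)):
    s=L[m&(L[...,0]>a)&(L[...,0]<b)&(z>15)&(z<55)]; print(a,len(s),np.median(s,0).round(1) if len(s) else '', s.min(0).round(1),s.max(0).round(1))
s=L[m&(z>22)&(z<45)]; print(cv2.minAreaRect(s[:,:2].astype(np.float32)))
E
```

```text
[663.0000548  174.76519275 159.3446031 ] [-3.13984026e+00  2.33950875e-03  9.72250759e-01] 8.212397634099467 [-0.10645321  0.25301769 -3.31816335]
20 5142 [66.8  0.4 28.5] [20.  -9.7 15.3] [98.3 10.6 31.9]
-110 156 [-47.6   0.1  28.5] [-54.3  -9.1  27. ] [-41.    9.2  30.3]
((22.018714904785156, 0.5800991058349609), (20.212623596191406, 152.63095092773438), 89.88249206542969)
```

View pics/w3.png

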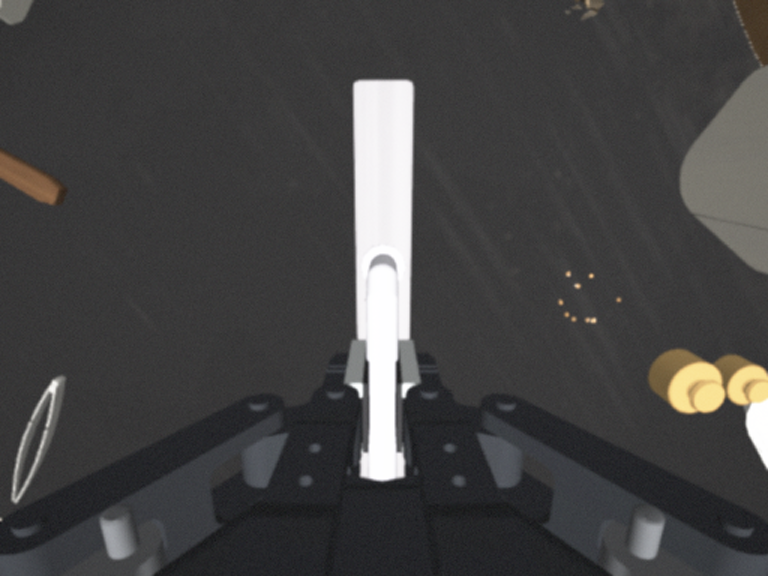

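The bar is held level and centred between the fingers, with its far end at about (383,85).

Emit:
step_arm --plan '[{"dx": 0,"dy": 0,"dz": 0,"ax": 0,"ay": 0,"az": -0.084,"gripper": 0},{"dx": 0,"dy": 0,"dz": 0,"ax": 0,"ay": 0,"az": -0.084,"gripper": 0},{"dx": 0,"dy": 0,"dz": 0,"ax": 0,"ay": 0,"az": -0.083,"gripper": 0},{"dx": 0,"dy": 0,"dz": 0,"ax": 0,"ay": 0,"az": -0.083,"gripper": 0},{"dx": -0.06,"dy": -0.017,"dz": 0,"ax": 0,"ay": 0,"az": 0,"gripper": 0},{"dx": -0.12,"dy": -0.034,"dz": 0,"ax": 0,"ay": 0,"az": 0,"gripper": 0},{"dx": -0.129,"dy": -0.037,"dz": 0,"ax": 0,"ay": 0,"az": 0,"gripper": 0},{"dx": -0.129,"dy": -0.037,"dz": 0,"ax": 0,"ay": 0,"az": 0,"gripper": 0},{"dx": -0.129,"dy": -0.037,"dz": 0,"ax": 0,"ay": 0,"az": 0,"gripper": 0},{"dx": -0.129,"dy": -0.037,"dz": 0,"ax": 0,"ay": 0,"az": 0,"gripper": 0},{"dx": -0.129,"dy": -0.037,"dz": 0,"ax": 0,"ay": 0,"az": 0,"gripper": 0},{"dx": -0.129,"dy": -0.037,"dz": 0,"ax": 0,"ay": 0,"az": 0,"gripper": 0},{"dx": -0.129,"dy": -0.037,"dz": 0,"ax": 0,"ay": 0,"az": 0,"gripper": 0},{"dx": -0.08,"dy": -0.02,"dz": 0,"ax": 0,"ay": 0,"az": 0,"gripper": 0},{"dx": 0,"dy": 0,"dz": 0.06,"ax": 0,"ay": 0,"az": 0,"gripper": 0},{"dx": 0,"dy": 0,"dz": 0.06,"ax": 0,"ay": 0,"az": 0,"gripper": 0},{"dx": 0,"dy": 0,"dz": 0,"ax": 0,"ay": 0,"az": 0,"gripper": 0},{"dx": 0,"dy": 0,"dz": 0,"ax": 0,"ay": 0,"az": 0,"gripper": 0}]'

```text
clock: 8.93
eef_pos: [539.3, -166.0, 125.3]
tool_rot: [3.141, 0.0, 1.495]
force: [0.3, 0.5, -3.7]
width: 7.6
gripper_force: 58.6
```

```bash
python3 - <<'E'
from h import *
w=shot("wrist"); pickle.dump(w,open("w4.pkl","wb")); save(w,"w4.png",k=1.5); s,T=pose(); print(s["eef_pos"],s["tool_rot"],s["width"],s["force"])
C=cloud(w); L=(C-T[:3,3])@T[:3,:3]
z=C[...,2]
D=R.from_euler('z',-4.2,degrees=True).as_matrix()
Q=(C-[538.6,-165.9,0])@D   # in dock axes about seat
m=(abs(Q[...,1]-79)<12)&(abs(Q[...,0])<35)&(z>57)&(z<67)
for a,b in ((-35,-8),(8,35)):
    s=Q[m&(Q[...,0]>a)&(Q[...,0]<b)]
    if len(s): print("prong",len(s),s.min(0).round(1),s.max(0).round(1),np.percentile(s,[5,95],axis=0).round(1))
m=(abs(Q[...,0])<18)&(Q[...,1]>40)&(Q[...,1]<115)&(z>77)&(z<105)
s=Q[m]; print("bar",len(s),cv2.minAreaRect(s[:,:2].astype(np.float32)),np.median(s,0),np.percentile(s,[1,99],axis=0).round(1))
E
```

```text
[ 539.67259758 -165.90132987  125.55479187] [3.14071048e+00 4.26508247e-04 1.49569652e+00] 7.926823041340496 [-0.56213979 -0.15480204 -3.41687371]
prong 446 [-26.2  71.4  57. ] [-15.1  86.7  63.5] [[-25.5  72.   57.5]
 [-15.9  85.8  62.6]]
prong 390 [14.6 71.2 57.1] [24.2 86.5 63.8] [[15.2 71.9 59.1]
 [23.5 85.6 62.5]]
bar 4520 ((2.1169652938842773, 69.02548217773438), (57.87465286254883, 20.188060760498047), 89.9719467163086) [ 1.99258986 70.43605162 96.52263377] [[-7.7 40.8 94.5]
 [11.9 97.1 99.1]]
```

View pics/w4.png

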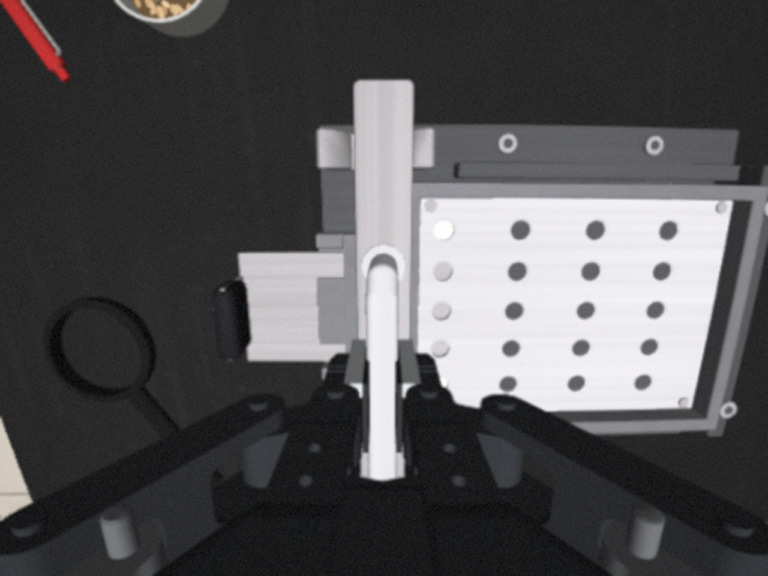

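The bar hangs above the slots: the left post's prongs are at (335,147) and (424,147), and the bar end between them at (383,85) is a little toward the rear.

Emit:
step_arm --plan '[{"dx": 0,"dy": -0.008,"dz": 0.02,"ax": 0,"ay": 0,"az": 0,"gripper": 0},{"dx": 0,"dy": 0,"dz": 0.025,"ax": 0,"ay": 0,"az": 0,"gripper": 0},{"dx": 0,"dy": 0,"dz": 0.02,"ax": 0,"ay": 0,"az": 0,"gripper": 0},{"dx": 0,"dy": 0,"dz": 0,"ax": 0,"ay": 0,"az": 0,"gripper": 0},{"dx": 0,"dy": 0,"dz": 0,"ax": 0,"ay": 0,"az": 0,"gripper": 0}]'

```text
clock: 9.6
eef_pos: [537.3, -165.3, 105.4]
tool_rot: [3.141, -0.0, 1.497]
force: [0.6, 0.0, -3.7]
width: 7.7
gripper_force: 58.7
```

```bash
cat > slot.py <<'E'
from h import *
w=shot("wrist"); s,T=pose(); print(s["eef_pos"],s["tool_rot"],s["width"],s["force"])
C=cloud(w); z=C[...,2]
D=R.from_euler('z',-4.2,degrees=True).as_matrix()
Q=(C-[538.6,-165.9,0])@D
m=(abs(Q[...,1]-79)<12)&(abs(Q[...,0])<35)&(z>57)&(z<66)
for a,b in ((-35,-11),(12,35)):
    s=Q[m&(Q[...,0]>a)&(Q[...,0]<b)]
    if len(s): print("prong",len(s),s.min(0).round(1),s.max(0).round(1),np.percentile(s,[5,95],axis=0).round(1))
# bar edges from colour/depth: end overhang beyond post, and inside
zt=T[2,3]-29
for a,b in ((88,97),(45,68)):
    m=(abs(Q[...,0])<14)&(Q[...,1]>a)&(Q[...,1]<b)&(abs(z-zt)<6); s=Q[m]; print("bar",len(s),np.median(s,0).round(2),np.percentile(s[:,0],[1,99]).round(1))
E
python3 slot.py
```

```text
[ 537.35300609 -165.28168496  105.51680363] [ 3.14121956e+00 -4.76454298e-05  1.49688306e+00] 7.785071774422356 [ 0.3257828  -0.74067821 -4.54480564]
prong 564 [-26.2  70.9  57. ] [-14.9  86.8  63.4] [[-25.4  71.5  57.7]
 [-16.   85.8  62.6]]
prong 553 [13. 71. 57.] [24.2 86.7 63.6] [[14.1 72.  57.7]
 [23.5 85.8 62.5]]
bar 770 [-0.18 92.51 76.69] [-9.7  9.8]
bar 1669 [ 0.32 56.79 76.67] [-9.7  9.8]
```

Emit:
step_arm --plan '[{"dx": 0,"dy": -0.0035,"dz": 0,"ax": 0,"ay": 0,"az": 0,"gripper": 0},{"dx": 0,"dy": 0,"dz": 0.015,"ax": 0,"ay": 0,"az": 0,"gripper": 0},{"dx": 0,"dy": 0,"dz": 0.015,"ax": 0,"ay": 0,"az": 0,"gripper": 0},{"dx": 0,"dy": 0,"dz": 0.015,"ax": 0,"ay": 0,"az": 0,"gripper": 0},{"dx": 0,"dy": 0,"dz": 0.013,"ax": 0,"ay": 0,"az": 0,"gripper": 0},{"dx": 0,"dy": 0,"dz": 0,"ax": 0,"ay": 0,"az": 0,"gripper": 0}]'

```text
clock: 10.4
eef_pos: [535.8, -165.2, 87.6]
tool_rot: [-3.141, -0.0, 1.497]
force: [0.8, 0.0, -3.2]
width: 7.9
gripper_force: 58.7
```

```bash
python3 slot.py
```

```text
[ 536.01170147 -165.17489571   87.82494472] [-3.14125414e+00 -1.05767518e-04  1.49689172e+00] 7.88121820678102 [-0.0520037   0.85609595 -3.6517621 ]
prong 756 [-26.3  67.1  57. ] [-11.1  90.7  63.5] [[-25.4  71.5  57.6]
 [-14.9  86.1  62.5]]
prong 712 [12.5 71.  57. ] [24.2 86.9 63.5] [[14.1 71.5 57.6]
 [23.4 86.  62.4]]
bar 771 [-1.68 92.57 58.82] [-11.2   8.3]
bar 1667 [-1.69 56.83 58.82] [-11.2   8.3]
```

Emit:
step_arm --plan '[{"dx": 0,"dy": 0.0015,"dz": 0.007,"ax": 0,"ay": 0,"az": 0,"gripper": 0},{"dx": 0,"dy": 0,"dz": 0.007,"ax": 0,"ay": 0,"az": 0,"gripper": 0},{"dx": 0,"dy": 0,"dz": 0.006,"ax": 0,"ay": 0,"az": 0,"gripper": 0},{"dx": 0,"dy": 0,"dz": 0,"ax": 0,"ay": 0,"az": 0,"gripper": 0}]'

```text
clock: 10.95
eef_pos: [536.4, -165.2, 81.9]
tool_rot: [-3.141, -0.0, 1.497]
force: [0.3, -0.6, -3.6]
width: 7.8
gripper_force: 58.7
```

Emit:
step_arm --plan '[{"dx": 0,"dy": 0,"dz": 0.003,"ax": 0,"ay": 0,"az": 0,"gripper": 0},{"dx": 0,"dy": 0,"dz": 0.002,"ax": 0,"ay": 0,"az": 0,"gripper": 0},{"dx": 0,"dy": 0,"dz": 0,"ax": 0,"ay": 0,"az": 0,"gripper": 0}]'

```text
clock: 11.32
eef_pos: [536.9, -165.3, 80.9]
tool_rot: [3.141, 0.0, 1.497]
force: [0.1, -0.3, 1.2]
width: 7.9
gripper_force: 59.2
```

Emit:
step_arm --plan '[{"dx": 0,"dy": 0,"dz": 0,"ax": 0,"ay": 0,"az": 0,"gripper": 0.15},{"dx": 0,"dy": 0,"dz": 0,"ax": 0,"ay": 0,"az": 0,"gripper": 0.4},{"dx": 0,"dy": 0,"dz": 0,"ax": 0,"ay": 0,"az": 0,"gripper": 0.4},{"dx": 0,"dy": 0,"dz": 0,"ax": 0,"ay": 0,"az": 0,"gripper": 0.4},{"dx": 0,"dy": 0,"dz": -0.03,"ax": 0,"ay": 0,"az": 0,"gripper": 0.4},{"dx": 0,"dy": 0,"dz": -0.1,"ax": 0,"ay": 0,"az": 0,"gripper": 0.4},{"dx": 0,"dy": 0,"dz": -0.1,"ax": 0,"ay": 0,"az": 0,"gripper": 0.4},{"dx": -0.1,"dy": -0.05,"dz": -0.05,"ax": 0,"ay": 0,"az": 0,"gripper": 0.4},{"dx": -0.1,"dy": -0.05,"dz": 0,"ax": 0,"ay": 0,"az": 0,"gripper": 0.4},{"dx": 0,"dy": 0,"dz": 0,"ax": 0,"ay": 0,"az": 0,"gripper": 0.4},{"dx": 0,"dy": 0,"dz": 0,"ax": 0,"ay": 0,"az": 0,"gripper": 0.4}]'

```text
clock: 12.7
eef_pos: [502.6, -222.4, 165.0]
tool_rot: [3.141, -0.0, 1.497]
force: [0.5, 0.2, -0.3]
width: 34.0
gripper_force: 0.0
```

```bash
cat > look.py <<'E'
import sys
from h import *
w=shot("wrist"); f=sys.argv[1]; pickle.dump(w,open(f+".pkl","wb")); save(w,f+".png",k=1.5); s,T=pose(); print(s["eef_pos"],s["tool_rot"],s["width"],s["force"])
C=cloud(w); z=C[...,2]
D=R.from_euler('z',-4.2,degrees=True).as_matrix()
Q=(C-[537.6,-165.9,0])@D
def st(n,m):
    q=Q[m]; print(n,len(q),*( [np.median(q,0).round(1),np.percentile(q,[1,99],axis=0).round(1)] if len(q) else []))
x,y=Q[...,0],Q[...,1]
st("barL",(abs(x)<13)&(y>89)&(y<105)&(z>40)); st("barR",(abs(x)<13)&(y<-89)&(y>-105)&(z>40))
st("barmid",(abs(x)<13)&(abs(y)>45)&(abs(y)<68)&(z>46)&(z<62)); 
st("grip",(x<-50)&(x>-110)&(abs(y)<28)&(z>48)&(z<70))
E
python3 look.py w5
```

```text
[ 502.84980131 -221.91754048  164.85706744] [ 3.14065773e+00 -6.85089209e-04  1.49802386e+00] 34.20037213599726 [ 0.30747336  0.52416918 -0.05128635]
barL 205 [ 0.  91.7 51.9] [[-9.6 89.1 45.4]
 [10.2 94.4 53.5]]
barR 79 [ -5.6 -92.9  52. ] [[ -9.4 -96.6  45.3]
 [ -1.8 -89.3  53.4]]
barmid 1450 [ 0.3 48.3 52. ] [[ -9.4 -67.1  47. ]
 [ 12.8  67.5  53.9]]
grip 724 [-70.9   0.8  58.4] [[-77.8 -17.3  48.9]
 [-65.9  17.4  60.6]]
```

View pics/w5.png

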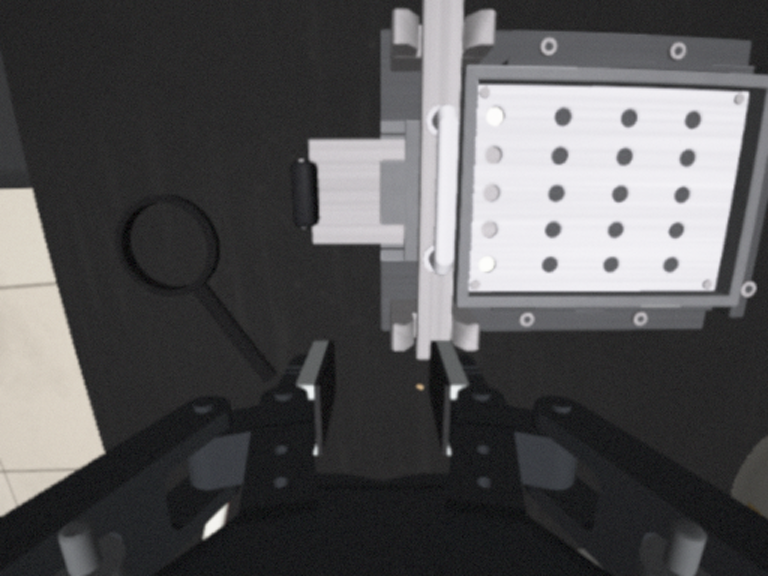

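The bar lies in both slots, with its top at 52 mm and its ends past both posts. The black grip is at (305,193) with free space around it.

Emit:
step_arm --plan '[{"dx": 0.065,"dy": -0.0455,"dz": 0,"ax": 0,"ay": 0,"az": 0,"gripper": 0.4},{"dx": 0.065,"dy": -0.0455,"dz": 0,"ax": 0,"ay": 0,"az": 0,"gripper": 0.4},{"dx": 0.066,"dy": -0.0455,"dz": 0.09,"ax": 0,"ay": 0,"az": 0,"gripper": 0.4},{"dx": 0,"dy": 0,"dz": 0.09,"ax": 0,"ay": 0,"az": 0,"gripper": 0.4},{"dx": 0,"dy": 0,"dz": 0.08,"ax": 0,"ay": 0,"az": 0,"gripper": 0.4},{"dx": 0,"dy": 0,"dz": 0,"ax": 0,"ay": 0,"az": 0,"gripper": 0.4},{"dx": 0,"dy": 0,"dz": 0,"ax": 0,"ay": 0,"az": 0,"gripper": 0.4}]'

```text
clock: 13.62
eef_pos: [466.4, -160.6, 87.1]
tool_rot: [3.141, -0.0, 1.498]
force: [-0.1, -0.1, 0.2]
width: 33.9
gripper_force: 0.0
```

Emit:
step_arm --plan '[{"dx": 0,"dy": 0,"dz": 0.04,"ax": 0,"ay": 0,"az": 0,"gripper": 0.4},{"dx": 0,"dy": 0,"dz": 0.04,"ax": 0,"ay": 0,"az": 0,"gripper": 0.4},{"dx": 0,"dy": 0,"dz": 0.02,"ax": 0,"ay": 0,"az": 0,"gripper": 0.4},{"dx": 0,"dy": 0,"dz": 0,"ax": 0,"ay": 0,"az": 0,"gripper": 0.4},{"dx": 0,"dy": 0,"dz": 0,"ax": 0,"ay": 0,"az": 0,"gripper": 0.25},{"dx": 0,"dy": 0,"dz": 0,"ax": 0,"ay": 0,"az": 0,"gripper": 0.1},{"dx": 0,"dy": 0,"dz": 0,"ax": 0,"ay": 0,"az": 0,"gripper": 0},{"dx": 0,"dy": 0,"dz": 0,"ax": 0,"ay": 0,"az": 0,"gripper": 0},{"dx": 0,"dy": 0,"dz": 0,"ax": 0,"ay": 0,"az": 0,"gripper": 0},{"dx": 0,"dy": 0,"dz": 0,"ax": 0,"ay": 0,"az": 0,"gripper": 0}]'

```text
clock: 14.88
eef_pos: [465.6, -161.3, 56.8]
tool_rot: [3.142, 0.0, 1.497]
force: [-1.0, 0.3, 5.8]
width: 11.1
gripper_force: 60.5
```

Emit:
step_arm --plan '[{"dx": 0,"dy": -0.01,"dz": -0.003,"ax": 0,"ay": 0,"az": 0,"gripper": 0},{"dx": 0,"dy": -0.01,"dz": 0,"ax": 0,"ay": 0,"az": 0,"gripper": 0},{"dx": 0,"dy": -0.01,"dz": 0,"ax": 0,"ay": 0,"az": 0,"gripper": 0},{"dx": 0,"dy": -0.01,"dz": 0,"ax": 0,"ay": 0,"az": 0,"gripper": 0},{"dx": 0,"dy": -0.01,"dz": 0,"ax": 0,"ay": 0,"az": 0,"gripper": 0},{"dx": 0,"dy": -0.01,"dz": 0,"ax": 0,"ay": 0,"az": 0,"gripper": 0},{"dx": 0,"dy": 0,"dz": 0,"ax": 0,"ay": 0,"az": 0,"gripper": 0}]'

```text
clock: 15.75
eef_pos: [450.0, -160.0, 57.4]
tool_rot: [3.137, -0.0, 1.497]
force: [6.3, -0.3, -5.2]
width: 10.9
gripper_force: 59.0
```

```bash
python3 look.py w6
```

```text
[ 450.11194418 -160.00114074   57.46285276] [ 3.13687774e+00 -3.94918065e-04  1.49705707e+00] 10.908841176951483 [ 6.12467942 -0.90338377 -6.16434744]
barL 1256 [-4.7 93.7 51.7] [[-12.2  89.1  42.2]
 [  7.9  98.5  53.5]]
barR 0
barmid 2797 [-2.2 56.6 51.8] [[-12.1  45.2  46.6]
 [ 12.6  67.8  53.4]]
grip 2784 [-86.7   7.8  59.1] [[-105.2  -15.6   48.5]
 [ -68.6   17.9   69.4]]
```

View pics/w6.png

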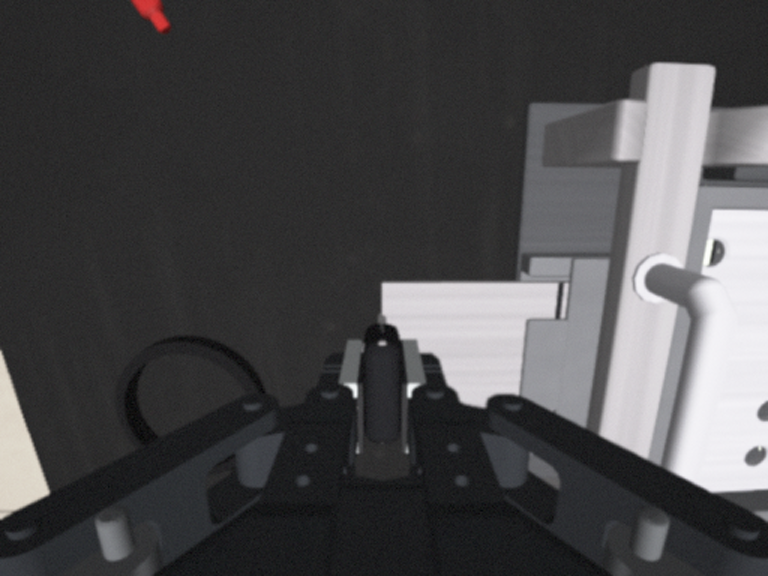

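The line shows at (559,300) beside the narrowed nose, and the nose edge is at about (524,360). The shutter is partly drawn.

```bash
cat > mark.py <<'E'
import sys
from h import *
w=pickle.load(open(sys.argv[1]+".pkl","rb")); g=cv2.cvtColor(w["color"],cv2.COLOR_RGB2GRAY).astype(float)
C=cloud(w); D=R.from_euler('z',-4.2,degrees=True).as_matrix(); o=np.array([537.6,-165.9,0])
# sample image on a dock-aligned grid at given height
def prof(z,ys,xs):
    out=[]
    for y in ys:
        P=np.c_[xs,np.full(len(xs),y),np.full(len(xs),z)]@D.T+o
        uv=project(w,P).astype(np.float32); out.append(cv2.remap(g.astype(np.float32),uv[None,:,0],uv[None,:,1],cv2.INTER_LINEAR)[0])
    return np.mean(out,0)
xs=np.arange(-60,-10,0.5)
p=prof(30,np.arange(20.5,27,0.5),xs); q=prof(37,np.arange(2,15,0.5),xs)
print("line z30", *["%g:%d"%a for a in zip(xs,p)][::1]); print("edge z37",*["%g:%d"%a for a in zip(xs,q)])
Q=(C-o)@D
for x in range(-56,-12,2):
    m=(abs(Q[...,0]-x)<1)&(Q[...,1]>2)&(Q[...,1]<15); print(x,np.nanmedian(Q[m][:,2]).round(1) if m.sum() else None,end=' ')
E
python3 mark.py w6; python3 -c "
from h import *
w=pickle.load(open('w6.pkl','rb')); save(w,'w6c.png',(330,160,420,280),6)"
```

```text
line z30 -60:215 -59.5:214 -59:214 -58.5:214 -58:214 -57.5:214 -57:214 -56.5:214 -56:214 -55.5:214 -55:214 -54.5:214 -54:214 -53.5:214 -53:214 -52.5:214 -52:214 -51.5:214 -51:214 -50.5:213 -50:214 -49.5:214 -49:214 -48.5:214 -48:214 -47.5:214 -47:214 -46.5:214 -46:214 -45.5:215 -45:214 -44.5:215 -44:215 -43.5:214 -43:214 -42.5:214 -42:214 -41.5:214 -41:214 -40.5:215 -40:214 -39.5:214 -39:215 -38.5:215 -38:215 -37.5:215 -37:214 -36.5:214 -36:214 -35.5:214 -35:214 -34.5:214 -34:214 -33.5:214 -33:214 -32.5:214 -32:214 -31.5:214 -31:213 -30.5:213 -30:214 -29.5:213 -29:214 -28.5:214 -28:214 -27.5:214 -27:214 -26.5:214 -26:214 -25.5:214 -25:214 -24.5:214 -24:213 -23.5:204 -23:171 -22.5:111 -22:65 -21.5:65 -21:107 -20.5:162 -20:198 -19.5:196 -19:164 -18.5:124 -18:121 -17.5:136 -17:145 -16.5:148 -16:148 -15.5:148 -15:148 -14.5:148 -14:148 -13.5:148 -13:148 -12.5:148 -12:149 -11.5:148 -11:149 -10.5:148
edge z37 -60:210 -59.5:210 -59:210 -58.5:210 -58:210 -57.5:210 -57:210 -56.5:210 -56:210 -55.5:210 -55:210 -54.5:210 -54:210 -53.5:210 -53:210 -52.5:210 -52:210 -51.5:210 -51:210 -50.5:211 -50:
[... 226 characters left out ...]
210 -37:207 -36.5:192 -36:157 -35.5:132 -35:135 -34.5:146 -34:151 -33.5:152 -33:152 -32.5:152 -32:152 -31.5:152 -31:152 -30.5:152 -30:152 -29.5:151 -29:151 -28.5:152 -28:152 -27.5:151 -27:152 -26.5:152 -26:152 -25.5:152 -25:152 -24.5:153 -24:153 -23.5:153 -23:153 -22.5:153 -22:153 -21.5:152 -21:151 -20.5:150 -20:151 -19.5:151 -19:152 -18.5:151 -18:151 -17.5:151 -17:151 -16.5:151 -16:151 -15.5:151 -15:151 -14.5:152 -14:152 -13.5:152 -13:152 -12.5:152 -12:152 -11.5:152 -11:151 -10.5:151
-56 93.0 -54 94.5 -52 97.1 -50 105.1 -48 109.1 -46 112.3 -44 116.6 -42 117.6 -40 117.6 -38 123.4 -36 125.7 -34 124.8 -32 125.9 -30 125.6 -28 121.2 -26 120.4 -24 37.9 -22 37.5 -20 37.4 -18 37.4 -16 37.5 -14 37.4
```

View pics/w6c.png

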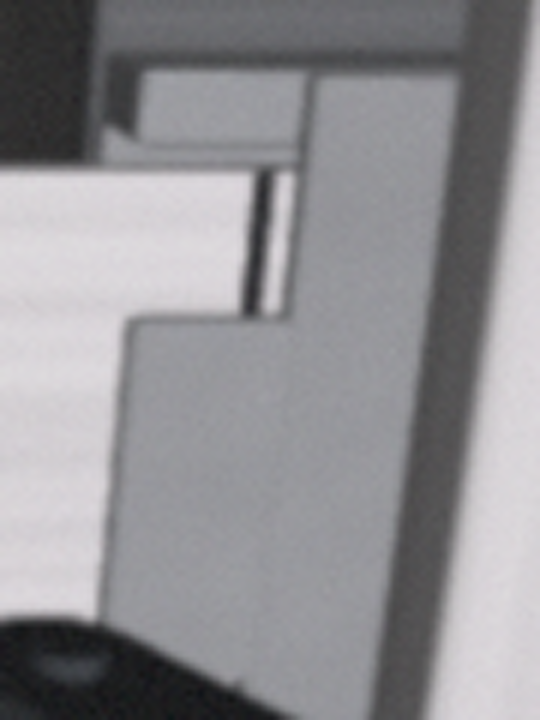

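The crop shows the dark line at (257,240) and the nose edge at (115,480). By ray casting, the line is 13 mm short of the edge.

Emit:
step_arm --plan '[{"dx": 0,"dy": -0.01,"dz": 0.001,"ax": 0,"ay": 0,"az": 0,"gripper": 0},{"dx": 0,"dy": -0.01,"dz": 0.0005,"ax": 0,"ay": 0,"az": 0,"gripper": 0},{"dx": 0,"dy": -0.01,"dz": 0,"ax": 0,"ay": 0,"az": 0,"gripper": 0},{"dx": 0,"dy": -0.01,"dz": 0,"ax": 0,"ay": 0,"az": 0,"gripper": 0},{"dx": 0,"dy": 0,"dz": 0,"ax": 0,"ay": 0,"az": 0,"gripper": 0},{"dx": 0,"dy": 0,"dz": 0,"ax": 0,"ay": 0,"az": 0,"gripper": 0}]'

```text
clock: 16.55
eef_pos: [439.2, -159.3, 57.4]
tool_rot: [3.135, -0.0, 1.497]
force: [7.9, -1.6, -3.6]
width: 10.7
gripper_force: 59.3
```

```bash
python3 look.py w7; sed -i 's/^print("line.*$/sel=lambda p:" ".join("%g:%d"%a for a in zip(xs,p) if a[1]<198)\nprint("line",sel(p)[:160]); print("edge",sel(q)[:90]); sys.exit()/' mark.py; python3 mark.py w7
```

```text
[ 439.2679261  -159.26375285   57.33629316] [ 3.13476499e+00 -2.23498086e-04  1.49730840e+00] 10.64073337427555 [ 8.25613262 -0.71218112 -3.69523324]
barL 1247 [-5.5 93.7 51.7] [[-12.3  89.1  41.9]
 [  7.5  98.4  53.5]]
barR 0
barmid 2748 [-2.5 56.6 51.7] [[-12.2  45.2  46.5]
 [ 12.7  67.8  53.3]]
grip 2572 [-97.1   7.9  59. ] [[-109.3  -15.8   48.5]
 [ -79.4   17.8   69.5]]
line -33.5:158 -33:93 -32.5:67 -32:98 -31.5:159 -18.5:156 -18:123 -17.5:136 -17:157 -16.5:166 -16:169 -15.5:169 -15:169 -14.5:169 -14:169 -13.5:168 -13:169 -12.5:169
edge -36.5:151 -36:108 -35.5:120 -35:152 -34.5:167 -34:172 -33.5:173 -33:173 -32.5:173 -32:173
```

Emit:
step_arm --plan '[{"dx": 0,"dy": -0.0045,"dz": 0,"ax": 0,"ay": 0,"az": 0,"gripper": 0},{"dx": 0,"dy": -0.0045,"dz": 0,"ax": 0,"ay": 0,"az": 0,"gripper": 0},{"dx": 0,"dy": 0,"dz": 0,"ax": 0,"ay": 0,"az": 0,"gripper": 0},{"dx": 0,"dy": 0,"dz": 0,"ax": 0,"ay": 0,"az": 0,"gripper": 0},{"dx": 0,"dy": 0,"dz": 0,"ax": 0,"ay": 0,"az": 0,"gripper": 0},{"dx": 0,"dy": 0,"dz": 0,"ax": 0,"ay": 0,"az": 0,"gripper": 0}]'

```text
clock: 17.35
eef_pos: [436.9, -159.1, 57.4]
tool_rot: [3.134, -0.0, 1.497]
force: [7.4, -1.6, -3.8]
width: 10.8
gripper_force: 59.3
```

```bash
python3 look.py w8;  python3 mark.py w8; python3 -c "
from h import *
w=pickle.load(open('w8.pkl','rb')); save(w,'w8c.png',(310,140,510,290),4)"
```

```text
[ 436.89802561 -159.11228636   57.37476322] [ 3.13415146e+00 -2.20313802e-04  1.49730703e+00] 10.902779255661544 [ 7.95796921 -1.69744908 -4.52494364]
barL 1252 [-5.5 93.7 51.7] [[-12.4  89.1  41.9]
 [  7.7  98.5  53.5]]
barR 0
barmid 2726 [-2.6 56.6 51.7] [[-12.2  45.2  46.4]
 [ 12.7  67.7  53.5]]
grip 2484 [-99.    7.7  59. ] [[-109.4  -15.7   48.6]
 [ -81.8   17.8   69.6]]
line -36:179 -35.5:109 -35:69 -34.5:86 -34:142 -18.5:174 -18:129 -17.5:128 -17:151 -16.5:164 -16:169 -15.5:170 -15:170 -14.5:169 -14:169 -13.5:169 -13:169 -12.5:170 
edge -39:172 -38.5:103 -38:68 -37.5:93 -37:146 -36.5:178 -36:157 -35.5:138 -35:151 -34.5:167 -3
```

View pics/w8c.png

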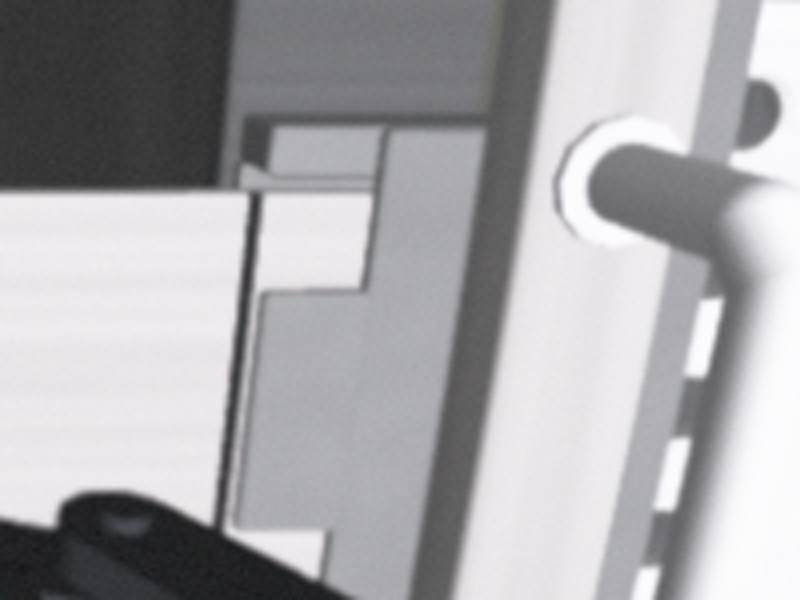

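The line (240,350) now shows just past the nose edge (250,400). That offset is the 7 mm height difference; corrected for it, the line is about 0.3 mm short.

Emit:
step_arm --plan '[{"dx": 0,"dy": -0.001,"dz": 0.0005,"ax": 0,"ay": 0,"az": 0,"gripper": 0},{"dx": 0,"dy": 0,"dz": 0,"ax": 0,"ay": 0,"az": 0,"gripper": 0},{"dx": 0,"dy": 0,"dz": 0,"ax": 0,"ay": 0,"az": 0,"gripper": 0},{"dx": 0,"dy": 0,"dz": 0,"ax": 0,"ay": 0,"az": 0,"gripper": 0},{"dx": 0,"dy": 0,"dz": 0,"ax": 0,"ay": 0,"az": 0,"gripper": 0},{"dx": 0,"dy": 0,"dz": 0,"ax": 0,"ay": 0,"az": 0,"gripper": 0}]'

```text
clock: 18.15
eef_pos: [436.9, -159.1, 57.3]
tool_rot: [3.134, -0.0, 1.497]
force: [8.4, -0.9, -2.6]
width: 10.2
gripper_force: 59.4
```

```bash
python3 look.py w9;  python3 mark.py w9; python3 mark.py w9 >/dev/null; python3 -c "
from h import *
print(ctrl.finish_job())"
```

```text
[ 436.85428491 -159.11265912   57.32307516] [ 3.13364297e+00 -2.02383969e-04  1.49733007e+00] 10.806965025090834 [ 7.78510822 -0.97387145 -3.38387967]
barL 1256 [-5.5 93.7 51.7] [[-12.2  89.1  42.1]
 [  7.4  98.4  53.5]]
barR 0
barmid 2727 [-2.6 56.6 51.8] [[-12.1  45.2  46.4]
 [ 12.7  67.7  53.4]]
grip 2471 [-99.3   7.7  59.1] [[-109.5  -15.8   48.7]
 [ -81.8   17.8   69.5]]
line -36:179 -35.5:111 -35:70 -34.5:86 -34:141 -18.5:175 -18:130 -17.5:128 -17:151 -16.5:164 -16:169 -15.5:170 -15:170 -14.5:169 -14:169 -13.5:170 -13:170 -12.5:169 
edge -39:170 -38.5:102 -38:68 -37.5:94 -37:146 -36.5:178 -36:157 -35.5:138 -35:152 -34.5:167 -3
the job is handed in; nothing more can be done
None
```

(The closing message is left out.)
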